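# Show the dental camera the tongue side of a tooth cast in a mouth mirror

## Robot

A 6-joint arm with a two-finger parallel gripper is mounted at the origin on a cart in front of the work surface, level with it; the furniture and walls round the work are solid. World frame = base frame: x ahead of the robot, y to its left, z up, the work surface at z = 0. Lengths are in m, angles in rad, forces in N, time in s.
With the tool pointing down it reaches from about 0.375 to 0.975 m from the base axis. Payload 3.8 kg.
Tool frame: the origin (TCP) lies midway between the tips of the shut fingers; the grasp point (between the pads) lies 19 mm behind it; z points along the fingers, y is the direction in which the jaws open and shut (so a half turn about z gives the same grasp; the last joint's range is limited). The gripper opens to 85 mm and grips with 20 to 120 N. Pads are 22 mm wide; open, the fingers measure 114 mm over their backs; the gripper's body (76 mm by 85 mm) begins 54 mm behind the grasp point. The pads swing forward as they close: fully open they stand 13 mm farther back than shut.
Start: joints at [-1.334, 0.264, 1.604, -0, 1.274, -0.037], TCP at [0.183, -0.65, 0.231] pointing down, gripper open.
Joint ranges: [-2.63, 2.63], [-0.94, 2.18], [0.31, 2.57], [-1.31, 4.45], [0, 2.66], [-2.55, 2.55]. Speed limits (rad/s): [2.57, 2.57, 3.14, 3.14, 3.14, 3.14].

## Interface

Orientations are given as a rotation vector (axis times angle).
In Python, from workcell import readout, read_camera, camera_params, bot gives the robot as it stands.
- The arm moves only by the tool apply_moves, never from a script. Its argument "plan" is a list that holds one entry, the list of rows, each a list of 7 numbers: the shift along the tool's x, y, z each as a share of 1000 mm, from -1 to 1, then the turn, a rotation vector about the tool's x, y, z each as a share of pi rad, from -1 to 1, then the gripper command: -1 is fully open, 1 is shut, values between are in proportion. A call has exactly 8 rows; each row is the pose to reach, as a shift and turn from the pose commanded when the call began, along the tool's axes at that moment, turning the shorter way round; what a row does not reach only later rows make up. A row lasts 1/12 s, in which the tool goes at most 41.7 mm and 7.16 degrees, less where a joint would pass 70% of its speed; a pose out of reach is approached as far as the arm can. A call with a number of a shift or a turn outside -1 to 1 is refused whole. A call with a gripper value outside its range is refused whole. The fingers move at their own pace and stop on an object; "force" is the grip in N (left out, the last holds). Time passes only in rows, so rows that repeat a pose let the fingers close, or fill a call up. It gives the time, the measured TCP pose, the force and the opening at its end, in the units of the state.
- readout.read_state(): the state, without advancing time (a new reading comes with each control period).
- read_camera(name): name is "side" or "top" or "wrist"; returns the picture (400x640x3 uint8, red, green, blue); there is no depth.
- camera_params(name): a dict with "fovy" (degrees; the focal length in pixels is half the picture's height over the tangent of half this angle, whatever the lens; pixels are square), "cx", "cy" (the principal point, pixels), "rvec" (rotation vector, rad) and "tvec" (3), from world to camera coordinates, as OpenCV has them; the wrist camera has in their place "hand_eye" (4x4, takes a point from camera to tool coordinates, whose origin is the TCP and whose axes are the flange's). Camera axes: x right, y down, z forward; pixel columns grow to the right and rows downward; lengths in m; the calibration is good to about 2 mm. A picture is of the moment at which its call begins: read the wrist's pose just before it. camera_params takes no time and is no camera call.
- bot.finish_job(): hands the job in, once; it reports no verdict.
The state is a dict: "time": time; "q": joint angles; "joint_vel": joint speeds; "joint_torque": joint torques, N m; "tool_pos": TCP position; "tcp_rot": TCP orientation; "wrist_force": force on the tool from outside, world axes, zero at the start; "torque": the same for the moment, N m; "width": opening from 0.0 (shut) to 1.0 (fully open).
Only numpy, scipy, OpenCV 4.12 (cv2) and the standard library are available. Lean on these libraries where they do the work, as an engineer would, in place of code of your own. Each camera call takes 0.05 s, during which the arm holds its last target.

## Task

We want a picture of the small black marker on the gum of the dog-jaw tooth cast, on the side turned away from the camera. Stand the brown bottle that is in the way in front of the cast upright somewhere else on the worktop, at least 12 cm from the marker. Then lift the mouth mirror out of its cradle by the handle, hold it in the air about 4 cm in front of the marker, not touching anything, and angle it so that the camera, looking over the teeth, sees the marker in the middle of the glass; finish while still holding it still there, and leave everything else where it is.

Things in the scene. Friction and masses are not known exactly. Their poses are not given: they have to be found in the camera images.
- marker_face (a point): Centre of the front face of the marker: a flat black rubber disc, 8 mm across and 2 mm thick, stuck 42 mm above the worktop on the gum of the cast, on its tongue side. Axes those of the cast: -x points straight out of the gum (level, roughly towards the robot), +y along the row of teeth, +z up. The cast's gum face stands upright 2 mm behind this point.
- cast: Pale plaster cast of one lower tooth row of a dog, fixed. Origin under the tooth row, on the worktop. Foot 36 mm wide (x -18 to +18 mm), 190 mm long (y -106 to +84 mm), 26 mm high; on it the gum ridge, 16 mm thick (x -8 to +8 mm), runs along y from -96 to +72 mm, front teeth at -y, tongue side to -x. Gum top 53 mm high, cheek teeth up to 70 mm, the long canine tooth (y = -70 mm) 80 mm.
- camera_lens (a point): Centre of the front lens of a small black camera on a column (base disc 84 mm across, column 300 mm tall, fixed) that stands on the far, cheek side of the cast; the lens is 235 mm above the worktop and looks down at 45 degrees over the teeth towards the robot; wide view.
- mirror_glass (a point): Centre of the reflecting face of the mouth mirror: glass 64 by 42 mm in a steel plate 74 by 52 mm with rounded corners, 4.5 mm thick, whose back lies behind the face. Axes: +x out of the reflecting face (the face lies in the y-z plane), +y along the long side away from the handle, +z the upper long edge as it stands in the cradle (upright, +z up). In the cradle the mirror stands on edge, its glass facing away from the robot; this point is then 44 mm above the worktop.
- mirror_grip (a point): Centre of the mirror's black rubber handle, where it is to be gripped: a straight bar 90 mm long, 9 mm thick and 16 mm high (along the mirror's z). It is cranked 20 degrees back from the glass: in the axes of mirror_glass this point is at (-36, -99, 0) mm and the handle runs along (0.342, 0.940, 0), towards the glass; a thin neck joins them. Same axes as mirror_glass. The mirror weighs about 80 g. While parked, this point is 44 mm above the worktop.
- cradle: Grey cradle that holds the mirror's handle, fixed. Origin at the centre of its underside, just below mirror_grip. Base 66 mm (x) by 100 mm (y), 9 mm high; two posts 10 mm thick at y = -34 and +34 mm, 28 mm wide in x, with open slots 13 mm wide, floor 36 mm and rims 47 mm above the worktop; the handle lies in the slots along the cradle's y. 58 mm are free between the posts. Lift the mirror straight up by 20 mm or more to clear it.
- bottle_mid (a point): Half-way up the bottle that is in the way: a brown round bottle with a white cap, body 36 mm across and 63 mm high, 75 mm high with the cap, standing upright about 5 cm in front of the marker; this point is 37 mm above its underside. Weighs about 50 g.
- petri: Petri dish with lid, 66 mm across, 15 mm high; origin under its centre. Leave it alone.
- forceps: Steel tweezers lying flat, 151 mm long (y), 9 mm high; origin under the middle. Leave them alone.
- glass_of_swabs: Small glass with wooden swabs, 42 mm across, 86 mm high; origin under its centre. Leave it alone.
- vial: Small brown vial, 28 mm across, 58 mm high; origin under its centre. Leave it alone.
- rinse: Small white bottle with a screw cap, 32 mm across, 68 mm high; origin under its centre. Leave it alone.
- skin_tape: Roll of skin-coloured tape lying flat, 82 mm across, 30 mm high; origin under its centre. Leave it alone.
- camera: The camera's column stand as a whole, fixed; origin under the base disc (84 mm across). Column 11 mm thick along z; the camera head reaches 52 mm out to -x at 235 mm height. Leave it alone.
- mirror: The mouth mirror as a whole; same point and axes as mirror_glass. Beyond its cradle, to the right, stand two fixed laboratory instruments about 0.1 m tall (x above 0.52, y below -0.13 in the robot's frame).
- bottle: The brown bottle as a whole; origin at the centre of its underside. The worktop to the left of it and of the cast, x 0.46 to 0.51 and y 0.25 to 0.31 m in the robot's frame, is free to stand it on; a syringe lies beyond, near (0.56, 0.34); a wall closes the worktop on the left at y = 0.42.
- marker: The marker disc as a whole; same point and axes as marker_face.
Mind the look-alikes: they are no part of the job. Leave any yellow look-alike of the bottle alone.

How it is judged:
On the way, in this order (a step that is already met when the one before it is completed fails the run):
1. the bottle stands upright on the worktop, released, at least 11 cm from the marker (horizontal distance between bottle_mid and marker_face above 0.11 m and angle between bottle_mid's own z axis and vertical below 0.12 rad and height (world z) of bottle_mid between 0.03 and 0.045 m and contact force between the fingers and bottle below 0.05 N and linear speed of bottle below 0.02 m/s), for 0.2 s.
2. the mirror is lifted out of its cradle in the fingers (height (world z) of mirror_grip above 0.062 m and contact force between the fingers and mirror above 1 N and contact force between mirror and cradle below 0.05 N), for 0.2 s.
At the end, for the whole second after the job is handed in: Mirror still and only in the fingers, centre over 32 mm above the worktop, glass 27 to 51 mm from the marker and turned so that, seen from the lens, the marker's image lies inside the glass, at most 20 mm above or below its middle. Bottle upright on the worktop, let go, over 11 cm from the marker (x of camera_lens in the frame of mirror_glass between 0.185 and 0.29 m and x of marker_face in the frame of mirror_glass between 0.027 and 0.051 m and ((y of camera_lens in the frame of mirror_glass between -0.125 and -0.03 m and y of marker_face in the frame of mirror_glass between -0.0025 and 0.0345 m) or (y of camera_lens in the frame of mirror_glass between -0.055 and 0.055 m and y of marker_face in the frame of mirror_glass between -0.0218 and 0.0218 m) or (y of camera_lens in the frame of mirror_glass between 0.03 and 0.125 m and y of marker_face in the frame of mirror_glass between -0.0345 and 0.0025 m)) and ((z of camera_lens in the frame of mirror_glass between 0.05 and 0.08 m and z of marker_face in the frame of mirror_glass between -0.0265 and 0.0035 m) or (z of camera_lens in the frame of mirror_glass between 0.065 and 0.095 m and z of marker_face in the frame of mirror_glass between -0.0279 and -0.0007 m) or (z of camera_lens in the frame of mirror_glass between 0.08 and 0.11 m and z of marker_face in the frame of mirror_glass between -0.0293 and -0.0048 m) or (z of camera_lens in the frame of mirror_glass between 0.095 and 0.125 m and z of marker_face in the frame of mirror_glass between -0.0307 and -0.0089 m) or (z of camera_lens in the frame of mirror_glass between 0.11 and 0.14 m and z of marker_face in the frame of mirror_glass between -0.0321 and -0.0131 m) or (z of camera_lens in the frame of mirror_glass between 0.125 and 0.155 m and z of marker_face in the frame of mirror_glass between -0.0335 and -0.0172 m)) and contact force between the fingers and mirror above 1 N and contact force between mirror and cradle below 0.05 N and contact force between mirror and cast below 0.05 N and contact force between mirror and marker below 0.05 N and contact force between each of mirror, the fingers and bottle below 0.05 N and height (world z) of mirror_glass above 0.032 m and linear speed of mirror below 0.02 m/s and angular speed of mirror below 0.1 rad/s and horizontal distance between bottle_mid and marker_face above 0.11 m and angle between bottle_mid's own z axis and vertical below 0.12 rad and height (world z) of bottle_mid between 0.03 and 0.045 m); the arm keeps its last pose, push and grip.
It fails at once if the cast or the camera is struck (over 8 N) by the hand, the mirror or the bottle (contact force between any of the fingers, the arm, mirror, bottle and cast above 8 N or contact force between any of the fingers, the arm, mirror, bottle and camera above 8 N).
It fails at once if the bottle is tipped over (angle between bottle_mid's own z axis and vertical above 0.7 rad).
It fails at once if one of the other loose things is shifted by more than 25 mm (distance of any of petri, forceps, glass_of_swabs, vial, rinse, skin_tape from where it was at the start of the episode above 0.025 m).
It also fails if it takes over 51 s, if anything falls off the work surface, if the arm or the gripper's body presses on something with over 40 N, if the wrist force passes 120 N, or if a joint passes its speed limit or range.

## Working session

There is one attempt and no reset: what is moved stays moved. The work goes in short steps, Python scripts to look and compute and a tool call to move; the robot and the scene stay as the last step left them, time stands still between calls to the robot, and variables do not carry over. Pictures are saved under pics/ and viewed, and the job is handed in when it is done.

Besides the shell and the picture viewer there is one more tool, called after "Request:" as a command line: name --argument value ..., lists and objects as JSON in quotes. apply_moves: Moves the arm, as the interface text tells. Shift numbers are shares of 1000 mm and turn numbers shares of pi rad, none past 1 either way. Its arguments: {"type":"object","properties":{"plan":{"type":"array","items":{"type":"array","items":{"type":"array","items":{"type":"number","minimum":-1,"maximum":1}}}},"force":{"type":"number"}},"required":["plan"]}

```bash
ls; mkdir -p pics; python3 - <<'E'
from workcell import readout, read_camera, camera_params, bot
import cv2,numpy as np
s=readout.read_state(); print(s)
for n in ["side","top","wrist"]:
    print(n,camera_params(n))
    cv2.imwrite(f"pics/{n}0.png",read_camera(n)[:,:,::-1])
E
```

```text
pics
{'time': 0.0, 'q': array([-1.33390562e+00,  2.64778048e-01,  1.60538025e+00, -9.94518503e-06,
        1.27368246e+00, -3.68941018e-02]), 'joint_vel': array([-0.00035329, -0.00121217,  0.00052855, -0.00033754,  0.00141217,
        0.00085365]), 'joint_torque': array([-1.98002577e-03, -5.15115595e+01, -3.67313719e+01, -4.21409950e-04,
        1.28474634e-02, -1.04832324e-05]), 'tool_pos': array([ 0.18233235, -0.64915075,  0.22994187]), 'tcp_rot': array([-3.10998696e+00, -4.28417660e-01,  3.67132813e-04]), 'wrist_force': array([-0.46729561,  0.02357647, -0.67542829]), 'torque': array([-0.00561187, -0.00706272,  0.05033605]), 'width': 0.9948514679047975}
side {'fovy': 42.2882080042718, 'cx': 321.4050802561222, 'cy': 201.8381240732753, 'rvec': array([ 1.96433901, -0.34623183,  0.22070205]), 'tvec': array([-0.55722134,  0.2586719 ,  1.30160973])}
top {'fovy': 53.30703966105546, 'cx': 317.5998416611326, 'cy': 201.1455781897268, 'rvec': array([ 2.11369592, -2.12259464,  0.15730705]), 'tvec': array([0.05782278, 0.61127014, 1.22557719])}
wrist {'fovy': 64.2784177025981, 'cx': 318.2695464099246, 'cy': 193.095196127788, 'hand_eye': array([[-1.48044063e-03, -9.50870326e-01, -3.09585902e-01,
         7.85258527e-02],
       [ 9.99998663e-01, -1.62280060e-03,  2.02316352e-04,
         7.62572541e-04],
       [-6.94772804e-04, -3.09585189e-01,  9.50871457e-01,
        -1.42588746e-01],
       [ 0.00000000e+00,  0.00000000e+00,  0.00000000e+00,
         1.00000000e+00]])}
```

View pics/side0.png

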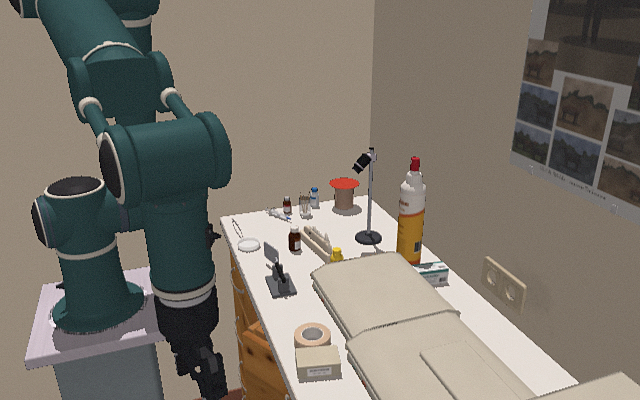

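View pics/top0.png

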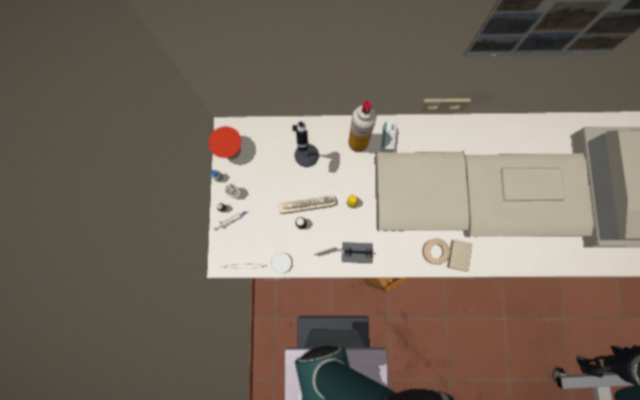

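View pics/wrist0.png

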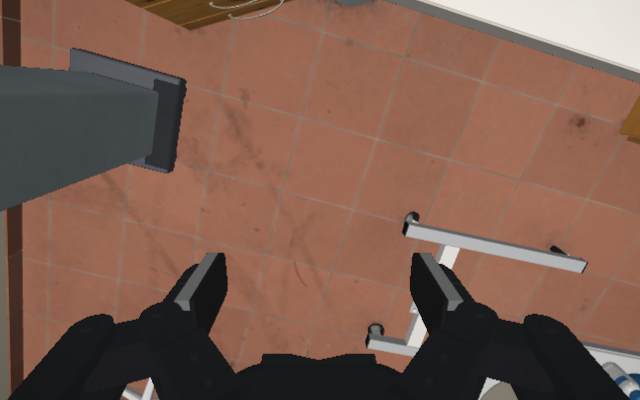

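```bash
cat > h.py <<'E'
import numpy as np, cv2
from scipy.spatial.transform import Rotation as R
from workcell import readout, read_camera, camera_params, bot
def cam(n,pose=None):
    p=camera_params(n); f=200/np.tan(np.radians(p['fovy'])/2)
    K=np.array([[f,0,p['cx']],[0,f,p['cy']],[0,0,1]])
    if n=='wrist':
        T=np.eye(4); T[:3,:3]=R.from_rotvec(pose[1]).as_matrix(); T[:3,3]=pose[0]
        W=np.linalg.inv(T@p['hand_eye'])
    else:
        W=np.eye(4); W[:3,:3]=R.from_rotvec(p['rvec']).as_matrix(); W[:3,3]=p['tvec']
    return K,W
def proj(c,X):
    K,W=c; X=np.atleast_2d(X); Y=X@W[:3,:3].T+W[:3,3]; u=Y@K.T; return u[:,:2]/u[:,2:]
def ray(c,uv):
    K,W=c; d=W[:3,:3].T@np.linalg.inv(K)@np.array([*uv,1.]); o=-W[:3,:3].T@W[:3,3]; return o,d/np.linalg.norm(d)
def onz(c,uv,z):
    o,d=ray(c,uv); return o+d*(z-o[2])/d[2]
def tri(obs):
    A=np.zeros((3,3));b=np.zeros(3)
    for c,uv in obs:
        o,d=ray(c,uv);P=np.eye(3)-np.outer(d,d);A+=P;b+=P@o
    X=np.linalg.solve(A,b); r=[np.round(proj(c,X)[0]-uv,1) for c,uv in obs]; return X,r
def state():
    s=readout.read_state(); return s['tool_pos'],s['tcp_rot'],s
def shot(n,name,crop=None,k=1):
    p=state(); im=read_camera(n)[:,:,::-1]; cv2.imwrite(f'pics/{name}_raw.png',im)
    if crop: x0,y0,x1,y1=crop; im=im[y0:y1,x0:x1]
    if k!=1: im=cv2.resize(im,None,fx=k,fy=k,interpolation=cv2.INTER_CUBIC)
    cv2.imwrite(f'pics/{name}.png',im); return p
# move helper: target TCP pos & R (world) -> shift/turn numbers from pose (p0,R0)
def delta(p0,r0,p1,R1):
    R0=R.from_rotvec(r0); d=R0.inv().apply(np.array(p1)-p0); t=(R0.inv()*R1).as_rotvec()/np.pi
    return np.round(d,4),np.round(t,4)
E
python3 - <<'E'
import cv2
a=cv2.imread('pics/top0.png')[110:280,205:405]; cv2.imwrite('pics/topc.png',cv2.resize(a,None,fx=3.5,fy=3.5,interpolation=cv2.INTER_CUBIC))
a=cv2.imread('pics/side0.png')[140:350,220:440]; cv2.imwrite('pics/sidec.png',cv2.resize(a,None,fx=2.8,fy=2.8,interpolation=cv2.INTER_CUBIC))
from h import *
t=cam('top')
for n,uv,z in [('brown',(301,223),.07),('yellow',(352,201),.07),('cradle',(357,252),.03),('castL',(280,207),.026),('castR',(336,203),.026)]: print(n,onz(t,uv,z).round(3))
print(proj(t,[[.485,.28,0],[.45,.0,.2]]))
E
```

```text
brown [0.539 0.107 0.07 ]
yellow [ 0.608 -0.054  0.07 ]
cradle [ 0.45 -0.07  0.03]
castL [0.598 0.18  0.026]
castR [ 0.61  -0.004  0.026]
[[250.13607182 242.12463612]
 [336.19905637 249.17031093]]
```

View pics/topc.png

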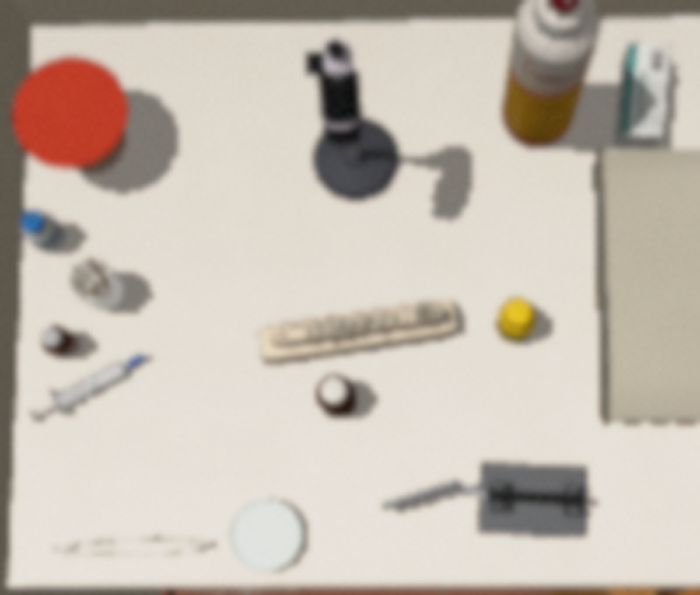

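View pics/sidec.png

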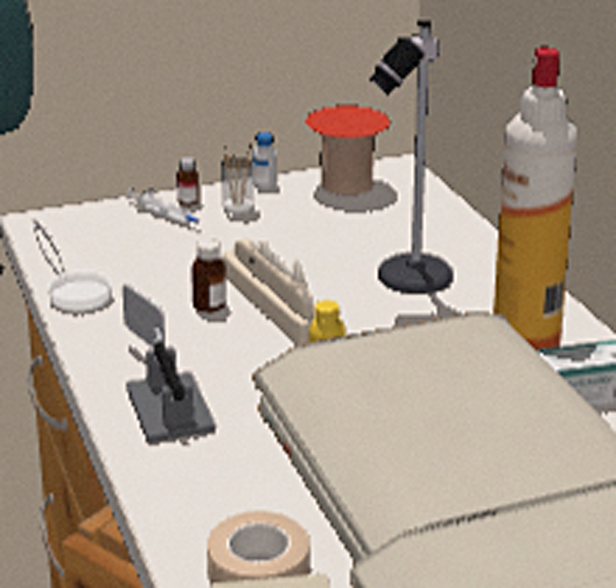

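```bash
cat > go.py <<'E'
import sys; from h import *
# usage: go.py x y z ax(deg heading of tool x) [pitch about tool-y deg] 
a=list(map(float,sys.argv[1:])); p,r,s=state()
h=np.radians(a[3]); X=np.array([np.cos(h),np.sin(h),0]);Z=np.array([0,0,-1.]);Y=np.cross(Z,X)
R1=R.from_matrix(np.c_[X,Y,Z])
d,t=delta(p,r,a[:3],R1); print('t',round(s['time'],2),'pos',p.round(4),'shift',d,'turn',t,'q',s['q'].round(2),'w',round(s['width'],3))
E
python3 go.py .45 .06 .30 180; python3 go.py .40 -.45 .30 90
```

```text
t 0.15 pos [ 0.1824 -0.6493  0.2302] shift [ 0.4494 -0.6106 -0.0686] turn [-1.000e-04 -8.000e-04 -9.128e-01] q [-1.33  0.26  1.61 -0.    1.27 -0.04] w 0.998
t 0.15 pos [ 0.1824 -0.6493  0.2302] shift [ 0.2634 -0.1332 -0.0695] turn [-5.000e-04 -4.000e-04 -4.128e-01] q [-1.33  0.26  1.61 -0.    1.27 -0.04] w 0.998
```

Request:
apply_moves --plan '[[[0.045, -0.061, -0.07, 0, 0, -0.04, -1], [0.449, -0.611, -0.07, 0, 0, -0.91, -1], [0.449, -0.611, -0.07, 0, 0, -0.91, -1], [0.449, -0.611, -0.07, 0, 0, -0.91, -1], [0.449, -0.611, -0.07, 0, 0, -0.91, -1], [0.449, -0.611, -0.07, 0, 0, -0.91, -1], [0.449, -0.611, -0.07, 0, 0, -0.91, -1], [0.449, -0.611, -0.07, 0, 0, -0.91, -1]]]' --force 40

```text
time: 0.82
tool_pos: [0.2959, -0.3466, 0.276]
tcp_rot: [-2.52, -1.875, -0.0]
wrist_force: [0.1, 0.8, 0.2]
width: 1.0
```

```bash
python3 go.py .45 .06 .30 180
```

```text
t 0.82 pos [ 0.2959 -0.3466  0.276 ] shift [ 0.4337  0.0307 -0.0238] turn [ 1.000e-04 -1.000e-04 -5.928e-01] q [-0.92 -0.19  1.99  0.    1.34 -0.63] w 1.0
```

Request:
apply_moves --plan '[[[0.434, 0.031, -0.024, 0, 0, -0.593, -1], [0.434, 0.031, -0.024, 0, 0, -0.593, -1], [0.434, 0.031, -0.024, 0, 0, -0.593, -1], [0.434, 0.031, -0.024, 0, 0, -0.593, -1], [0.434, 0.031, -0.024, 0, 0, -0.593, -1], [0.434, 0.031, -0.024, 0, 0, -0.593, -1], [0.434, 0.031, -0.024, 0, 0, -0.593, -1], [0.434, 0.031, -0.024, 0, 0, -0.593, -1]]]'

```text
time: 1.48
tool_pos: [0.4157, -0.0361, 0.2948]
tcp_rot: [1.312, 2.854, 0.0]
wrist_force: [1.0, -1.0, -0.4]
width: 1.002
```

```bash
python3 go.py .45 .06 .30 180
```

```text
t 1.48 pos [ 0.4157 -0.0361  0.2948] shift [ 0.0506  0.0886 -0.0052] turn [ 0.      0.0003 -0.2743] q [-0.15 -0.28  2.03 -0.    1.39 -0.86] w 1.002
```

Request:
apply_moves --plan '[[[0.05, 0.089, -0.005, 0, 0, -0.275, -1], [0.05, 0.089, -0.005, 0, 0, -0.275, -1], [0.05, 0.089, -0.005, 0, 0, -0.275, -1], [0.05, 0.089, -0.005, 0, 0, -0.275, -1], [0.05, 0.089, -0.005, 0, 0, -0.275, -1], [0.05, 0.089, -0.005, 0, 0, -0.275, -1], [0.05, 0.089, -0.005, 0, 0, -0.275, -1], [0.05, 0.089, -0.005, 0, 0, -0.275, -1]]]'

```text
time: 2.15
tool_pos: [0.451, 0.0577, 0.2993]
tcp_rot: [-0.001, -3.141, 0.0]
wrist_force: [0.0, -0.0, -0.1]
width: 1.003
```

```bash
python3 - <<'E'
from h import *
p=shot('wrist','w1'); print(p); np.save('w1.npy',np.r_[p[0],p[1]])
E
```

```text
(array([0.4510232 , 0.05768764, 0.29927887]), array([-9.73497982e-04, -3.14094101e+00,  6.92816912e-05]), {'time': 2.15, 'q': array([ 7.24215706e-02, -2.00233294e-01,  1.95794431e+00,  3.40237910e-06,
        1.38453461e+00, -1.49775551e+00]), 'joint_vel': array([-0.00531341, -0.00132757,  0.00139987,  0.00063771, -0.00048068,
        0.1767563 ]), 'joint_torque': array([ 1.08167245e-01, -2.65473175e+01, -3.78492022e+01,  3.12647433e-03,
       -1.78942500e-04, -1.17611580e+00]), 'tool_pos': array([0.4510232 , 0.05768764, 0.29927887]), 'tcp_rot': array([-9.73497982e-04, -3.14094101e+00,  6.92816912e-05]), 'wrist_force': array([ 0.04280762, -0.03053512, -0.09230031]), 'torque': array([-0.01279085,  0.02936657, -0.02043726]), 'width': 1.0028641428322886})
```

View pics/w1.png

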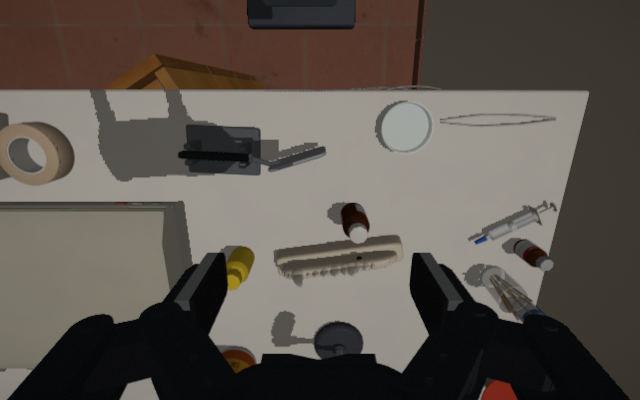

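```bash
python3 - <<'E'
import cv2
a=cv2.imread('pics/w1_raw.png')[120:300,160:420]; cv2.imwrite('pics/w1c.png',cv2.resize(a,None,fx=3,fy=3,interpolation=cv2.INTER_CUBIC))
E
```

```text
(no output)
```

View pics/w1c.png

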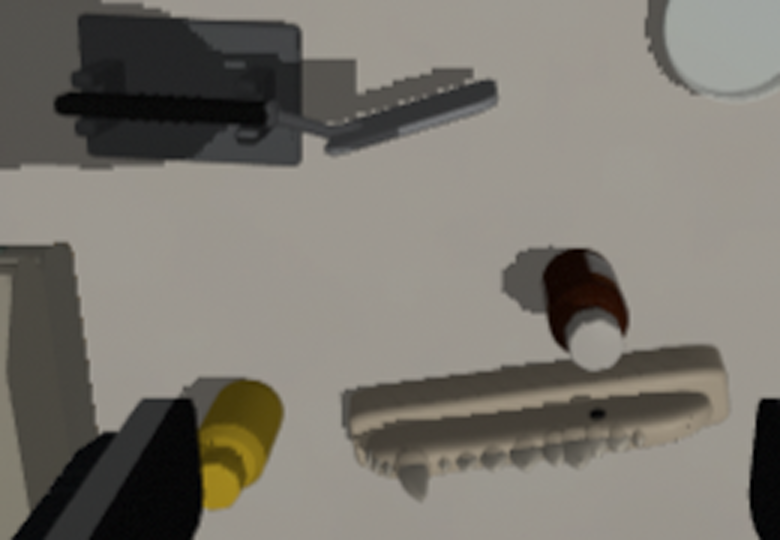

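```bash
python3 go.py .45 .16 .27 180
```

```text
t 2.2 pos [0.451  0.0576 0.2993] shift [0.0016 0.1024 0.0293] turn [-0.     -0.0002 -0.0019] q [ 0.07 -0.2   1.96 -0.    1.38 -1.49] w 1.004
```

Request:
apply_moves --plan '[[[0.0, 0.025, 0.01, 0, 0, 0, -1], [0.0, 0.1, 0.03, 0, 0, 0, -1], [0.0, 0.1, 0.03, 0, 0, 0, -1], [0.0, 0.1, 0.03, 0, 0, 0, -1], [0.0, 0.1, 0.03, 0, 0, 0, -1], [0.0, 0.1, 0.03, 0, 0, 0, -1], [0.0, 0.1, 0.03, 0, 0, 0, -1], [0.0, 0.1, 0.03, 0, 0, 0, -1]]]'

```text
time: 2.87
tool_pos: [0.4521, 0.1565, 0.2702]
tcp_rot: [0.01, 3.141, -0.0]
wrist_force: [-0.2, 0.1, 0.7]
width: 1.001
```

```bash
python3 - <<'E'
from h import *
p=shot('wrist','w2',(200,90,460,330),2.5); np.save('w2.npy',np.r_[p[0],p[1]]); print(p[0])
w=np.load('w1.npy'); c=cam('wrist',(w[:3],w[3:]))
print('cap',onz(c,(359,234.3),.075),'marker',onz(c,(359,257.7),.042))
E
```

```text
[0.45210151 0.15645149 0.27020456]
cap [0.5450416  0.10762199 0.075     ] marker [0.59694262 0.11354566 0.042     ]
```

View pics/w2.png

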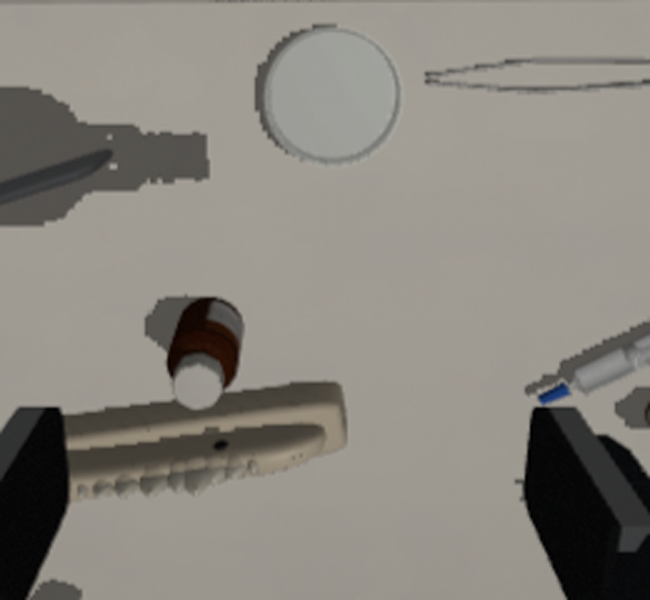

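```bash
python3 - <<'E'
from h import *
obs=[]
for n,uv in [('w1',(359,258)),('w2',(288,268))]:
    im=cv2.imread(f'pics/{n}_raw.png').max(2).astype(float); x,y=uv
    s=im[y-6:y+7,x-7:x+8]; w=np.clip(70-s,0,None); yy,xx=np.mgrid[y-6:y+7,x-7:x+8]
    uv=((w*xx).sum()/w.sum(),(w*yy).sum()/w.sum()); print(uv,w.sum())
    p=np.load(n+'.npy'); obs.append((cam('wrist',(p[:3],p[3:])),uv))
print('marker',tri(obs))
o2=[(obs[0][0],(359,234.3)),(obs[1][0],(279.2,242.8))]
print('cap',tri(o2), onz(o2[0][0],o2[0][1],.075),onz(o2[1][0],o2[1][1],.075))
c1,c2=obs[0][0],obs[1][0]
# foot far left corner (near robot) top z=.026: w1 crop (717,346), w2 (340,384)
print('footcornerL', tri([(c1,(717/3+160,346/3+120)),(c2,(340/2.5+200,384/2.5+90))]))
print('corners@.026',[onz(c1,(x/3+160,y/3+120),.026).round(4) for x,y in [(717,346),(345,394)]])
E
```

```text
(np.float64(358.70973782771534), np.float64(257.22940074906364)) 1068.0
(np.float64(287.78795379537956), np.float64(267.22194719471946)) 1212.0
marker (array([0.5971703 , 0.11335751, 0.04012371]), [array([-0., -0.]), array([0. , 0.1])])
cap (array([0.54594043, 0.10799813, 0.07140111]), [array([-0.1, -0.6]), array([0.1, 0.6])]) [0.5450416  0.10762199 0.075     ] [0.54330185 0.10847202 0.075     ]
footcornerL (array([ 0.58349068,  0.17954142, -0.00146198]), [array([0. , 0.3]), array([-0. , -0.3])])
corners@.026 [array([0.57  , 0.1718, 0.026 ]), array([ 0.5953, -0.0072,  0.026 ])]
```

```bash
python3 - <<'E'
from h import *
t=cam('top');s=cam('side')
print('base',onz(t,(205+356/3.5,110+160/3.5),0.005),onz(s,(220+415/2.8,140+271/2.8),0.005))
# lens end: side crop (383,84); top crop (343,130)
print('lens',tri([(t,(205+342/3.5,110+130/3.5)),(s,(220+382/2.8,140+84/2.8))]))
print('head top',tri([(t,(205+338/3.5,110+52/3.5)),(s,(220+428/2.8,140+40/2.8))]))
a=cv2.imread('pics/side0.png')[140:170,345:385]; cv2.imwrite('pics/headc.png',cv2.resize(a,None,fx=14,fy=14,interpolation=cv2.INTER_CUBIC))
a=cv2.imread('pics/top0.png')[115:170,285:330]; cv2.imwrite('pics/headt.png',cv2.resize(a,None,fx=10,fy=10,interpolation=cv2.INTER_CUBIC))
E
python3 go.py .545 .108 .12 188
```

```text
base [0.77766786 0.09336625 0.005     ] [0.78154979 0.09155255 0.005     ]
lens (array([0.73539005, 0.09225101, 0.2334385 ]), [array([ 0. , -0.1]), array([-0.1,  0. ])])
head top (array([0.78618986, 0.09278402, 0.2754368 ]), [array([ 0.1, -0.3]), array([-0.3,  0.1])])
t 2.92 pos [0.4521 0.1565 0.2702] shift [-0.0931 -0.0479  0.1503] turn [-0.      0.0003 -0.0464] q [ 0.28 -0.14  1.96 -0.    1.32 -1.28] w 0.998
```

View pics/headc.png

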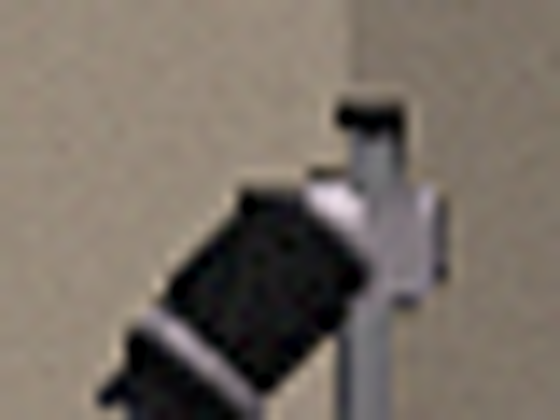

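View pics/headt.png

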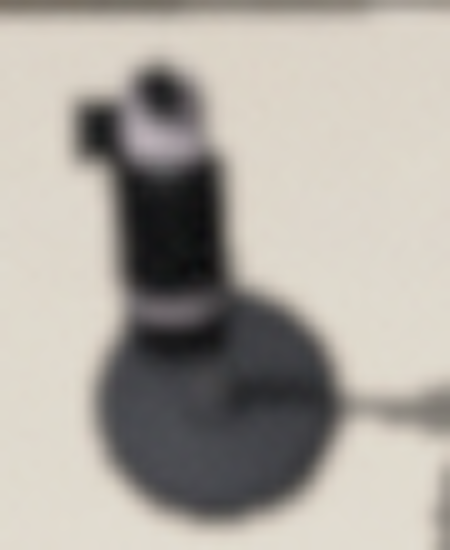

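Request:
apply_moves --plan '[[[-0.02, -0.01, 0.02, 0, 0, -0.01, -1], [-0.093, -0.048, 0.12, 0, 0, -0.046, -1], [-0.093, -0.048, 0.12, 0, 0, -0.046, -1], [-0.093, -0.048, 0.12, 0, 0, -0.046, -1], [-0.093, -0.048, 0.15, 0, 0, -0.046, -1], [-0.093, -0.048, 0.15, 0, 0, -0.046, -1], [-0.093, -0.048, 0.15, 0, 0, -0.046, -1], [-0.093, -0.048, 0.15, 0, 0, -0.046, -1]]]'

```text
time: 3.58
tool_pos: [0.5451, 0.1088, 0.121]
tcp_rot: [-0.219, 3.133, 0.0]
wrist_force: [0.2, 0.3, 0.3]
width: 0.998
```

```bash
python3 - <<'E'
from h import *
p=shot('wrist','w3'); np.save('w3.npy',np.r_[p[0],p[1]])
c=cam('wrist',p); print(p[0]); print(proj(c,[[.545,.108,.075],[.5972,.1135,.042],[.545,.108,.026]]))
E
python3 go.py .545 .108 .026 188
```

```text
[0.54510998 0.10883619 0.12097926]
[[318.73364045 220.44139758]
 [316.47315641 265.44954616]
 [318.68771818 196.06688743]]
t 3.63 pos [0.5458 0.1093 0.1221] shift [ 0.0014 -0.0011  0.0961] turn [0.     0.0011 0.0002] q [ 0.15  0.13  1.97  0.    1.03 -1.56] w 1.002
```

View pics/w3.png

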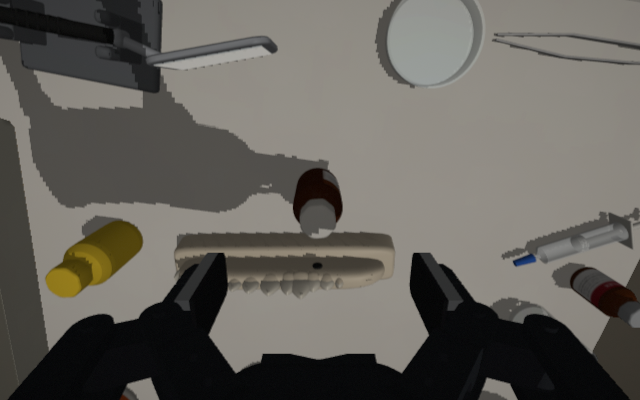

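Request:
apply_moves --plan '[[[0.002, -0.001, 0.02, 0, 0, 0, -1], [0.002, -0.001, 0.045, 0, 0, 0, -1], [0.002, -0.001, 0.07, 0, 0, 0, -1], [0.002, -0.001, 0.085, 0, 0, 0, -1], [0.002, -0.001, 0.095, 0, 0, 0, -1], [0.002, -0.001, 0.095, 0, 0, 0, -1], [0.002, -0.001, 0.095, 0, 0, 0, -0.2], [0.002, -0.001, 0.095, 0, 0, 0, 0.4]]]' --force 20

```text
time: 4.3
tool_pos: [0.5445, 0.1083, 0.0268]
tcp_rot: [-0.221, 3.13, 0.0]
wrist_force: [0.3, 0.5, 0.3]
width: 0.747
```

Request:
apply_moves --plan '[[[0, 0, 0, 0, 0, 0, 0.4], [0, 0, 0, 0, 0, 0, 0.6], [0, 0, 0, 0, 0, 0, 0.6], [0, 0, 0, 0, 0, 0, 0.6], [0, 0, 0, 0, 0, 0, 0.6], [0, 0, 0, 0, 0, 0, 0.6], [0, 0, 0, 0, 0, 0, 0.6], [0, 0, 0, 0, 0, 0, 0.6]]]'

```text
time: 4.97
tool_pos: [0.5439, 0.108, 0.0261]
tcp_rot: [-0.221, 3.131, 0.0]
wrist_force: [-0.7, -1.0, 6.8]
width: 0.408
```

```bash
python3 go.py .485 .28 .026 188;python3 - <<'E'
from h import *
p=shot('wrist','w4')
E
```

```text
t 4.97 pos [0.5439 0.108  0.0261] shift [3.420e-02 1.785e-01 1.000e-04] turn [0.     0.0008 0.0003] q [ 0.15  0.25  2.04 -0.    0.85 -1.56] w 0.408
```

View pics/w4.png

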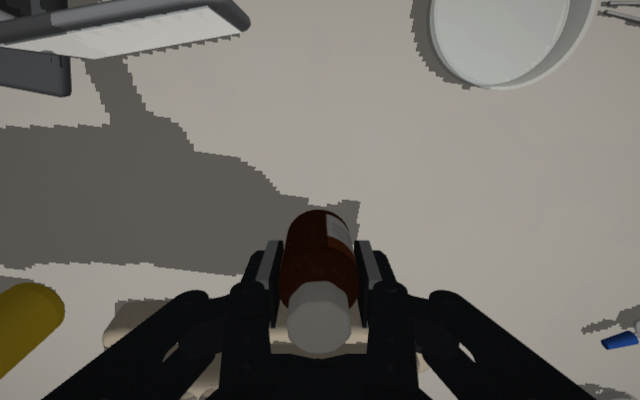

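Request:
apply_moves --plan '[[[0, 0, -0.015, 0, 0, 0, 0.6], [0.005, 0, -0.04, 0, 0, 0, 0.6], [0.012, 0.01, -0.07, 0, 0, 0, 0.6], [0.02, 0.04, -0.08, 0, 0, 0, 0.6], [0.028, 0.075, -0.08, 0, 0, 0, 0.6], [0.034, 0.11, -0.08, 0, 0, 0, 0.6], [0.034, 0.14, -0.08, 0, 0, 0, 0.6], [0.034, 0.165, -0.08, 0, 0, 0, 0.6]]]'

```text
time: 5.68
tool_pos: [0.4849, 0.2683, 0.105]
tcp_rot: [-0.222, 3.133, 0.001]
wrist_force: [1.1, -0.0, -0.3]
width: 0.406
```

```bash
python3 go.py .485 .28 .028 188;python3 - <<'E'
from h import *
p=shot('wrist','w5')
E
```

```text
t 5.68 pos [0.4849 0.2683 0.105 ] shift [-0.0017  0.0115  0.077 ] turn [0.0002 0.0001 0.0005] q [ 0.46  0.15  1.99  0.    1.   -1.25] w 0.406
```

View pics/w5.png

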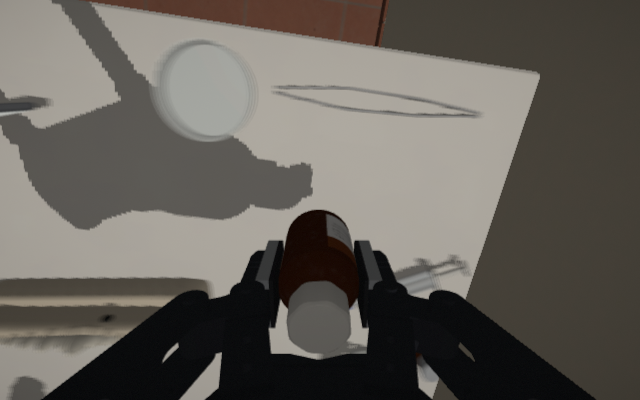

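Request:
apply_moves --plan '[[[0, 0.005, 0.02, 0, 0, 0, 0.6], [0, 0.008, 0.045, 0, 0, 0, 0.6], [0, 0.008, 0.063, 0, 0, 0, 0.6], [0, 0.008, 0.073, 0, 0, 0, 0.6], [0, 0.008, 0.078, 0, 0, 0, 0.6], [0, 0.008, 0.079, 0, 0, 0, 0.6], [0, 0.008, 0.079, 0, 0, 0, 0.6], [0, 0.008, 0.079, 0, 0, 0, 0.6]]]'

```text
time: 6.4
tool_pos: [0.4855, 0.2744, 0.0263]
tcp_rot: [-0.22, 3.133, 0.001]
wrist_force: [-0.1, -0.3, -0.0]
width: 0.409
```

```bash
python3 go.py .485 .28 .16 188
```

```text
t 6.4 pos [0.4855 0.2744 0.0263] shift [-0.0004  0.0056 -0.1337] turn [0.0001 0.0004 0.0002] q [ 0.47  0.26  2.03 -0.    0.85 -1.24] w 0.409
```

Request:
apply_moves --plan '[[[0, 0, 0, 0, 0, 0, 0.1], [0, 0, 0, 0, 0, 0, 0.05], [0, 0, 0, 0, 0, 0, -0.5], [0, 0, 0, 0, 0, 0, -1], [0, 0, 0, 0, 0, 0, -1], [0, 0, 0, 0, 0, 0, -1], [0, 0, -0.02, 0, 0, 0, -1], [0, 0, -0.05, 0, 0, 0, -1]]]'

```text
time: 7.07
tool_pos: [0.4815, 0.2728, 0.0725]
tcp_rot: [0.22, -3.126, 0.005]
wrist_force: [0.3, 0.1, -0.1]
width: 1.0
```

Request:
apply_moves --plan '[[[0, 0, -0.03, 0, 0, 0, -1], [0, 0, -0.06, 0, 0, 0, -1], [0, 0, -0.1, 0, 0, 0, -1], [0, 0, -0.14, 0, 0, 0, -1], [0, 0, -0.14, 0, 0, 0, -1], [0, 0, -0.14, 0, 0, 0, -1], [0, 0, -0.14, 0, 0, 0, -1], [0, 0, -0.14, 0, 0, 0, -1]]]'

```text
time: 7.73
tool_pos: [0.4836, 0.2738, 0.2137]
tcp_rot: [0.221, -3.131, 0.002]
wrist_force: [-0.3, -0.1, -1.3]
width: 0.999
```

```bash
python3 go.py .46 .0 .25 90;python3 - <<'E'
from h import *
p=shot('wrist','w6'); np.save('w6.npy',np.r_[p[0],p[1]])
print(onz(cam('wrist',p),(319,230),.075))
E
```

```text
t 7.73 pos [0.4836 0.2738 0.2137] shift [ 0.0618 -0.2679 -0.0358] turn [-1.100e-03 -4.000e-04  5.448e-01] q [ 0.47  0.05  1.88  0.    1.21 -1.24] w 0.999
[0.53154455 0.27991173 0.075     ]
```

View pics/w6.png

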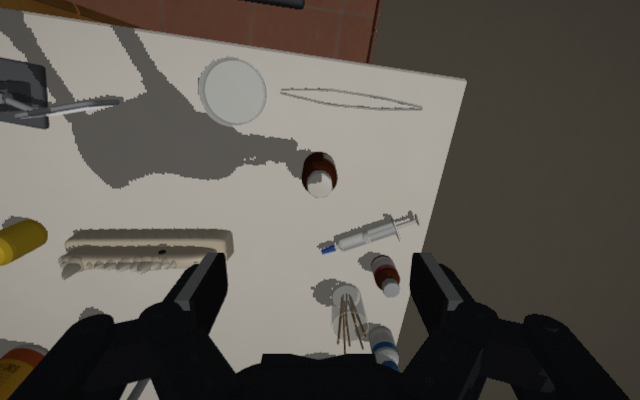

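```bash
python3 go.py .45 -.07 .2 88
```

```text
t 7.78 pos [0.4834 0.2737 0.2134] shift [ 0.0812 -0.3356  0.0141] turn [-1.300e-03 -5.000e-04  5.559e-01] q [ 0.47  0.05  1.88  0.    1.21 -1.24] w 1.004
```

Request:
apply_moves --plan '[[[0.08, -0.336, 0.014, 0, 0, 0.556, -1], [0.08, -0.336, 0.014, 0, 0, 0.556, -1], [0.08, -0.336, 0.014, 0, 0, 0.556, -1], [0.08, -0.336, 0.014, 0, 0, 0.556, -1], [0.08, -0.336, 0.014, 0, 0, 0.556, -1], [0.08, -0.336, 0.014, 0, 0, 0.556, -1], [0.08, -0.336, 0.014, 0, 0, 0.556, -1], [0.08, -0.336, 0.014, 0, 0, 0.556, -1]]]'

```text
time: 8.45
tool_pos: [0.452, -0.0588, 0.2003]
tcp_rot: [-1.316, -2.85, 0.001]
wrist_force: [1.7, 0.5, 0.4]
width: 1.003
```

```bash
python3 go.py .45 -.07 .2 88
```

```text
t 8.45 pos [ 0.452  -0.0588  0.2003] shift [-0.0072 -0.0088  0.0003] turn [-0.0008 -0.0005  0.2357] q [-0.18 -0.14  2.09  0.    1.19 -0.89] w 1.003
```

Request:
apply_moves --plan '[[[-0.007, -0.009, 0, 0, 0, 0.236, -1], [-0.007, -0.009, 0, 0, 0, 0.236, -1], [-0.007, -0.009, 0, 0, 0, 0.236, -1], [-0.007, -0.009, 0, 0, 0, 0.236, -1], [-0.007, -0.009, 0, 0, 0, 0.236, -1], [-0.007, -0.009, 0, 0, 0, 0.236, -1], [-0.007, -0.009, 0, 0, 0, 0.236, -1], [-0.007, -0.009, 0, 0, 0, 0.236, -1]]]'

```text
time: 9.12
tool_pos: [0.4506, -0.0682, 0.2006]
tcp_rot: [-2.249, -2.19, 0.003]
wrist_force: [-0.4, 0.0, 0.2]
width: 1.002
```

```bash
python3 - <<'E'
from h import *
p=shot('wrist','w7'); np.save('w7.npy',np.r_[p[0],p[1]]); print(p[0],p[1],p[2]['q'].round(2))
E
```

```text
[ 0.45055991 -0.06823037  0.20056119] [-2.24919472 -2.18976908  0.00260795] [-0.2  -0.14  2.09  0.    1.19 -0.18]
```

View pics/w7.png

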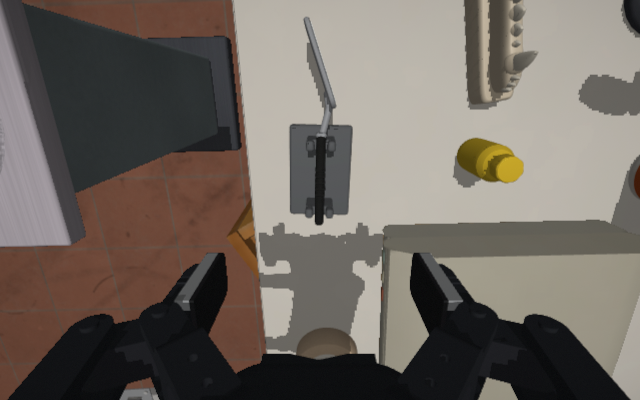

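```bash
python3 - <<'E'
import cv2
a=cv2.imread('pics/w7_raw.png')[10:240,270:370]; cv2.imwrite('pics/w7c.png',cv2.resize(a,None,fx=2.6*2,fy=2.6,interpolation=cv2.INTER_CUBIC))
a=cv2.imread('pics/w1_raw.png')[110:190,170:340]; cv2.imwrite('pics/w1d.png',cv2.resize(a,None,fx=4.5,fy=4.5,interpolation=cv2.INTER_CUBIC))
E
```

```text
(no output)
```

View pics/w7c.png

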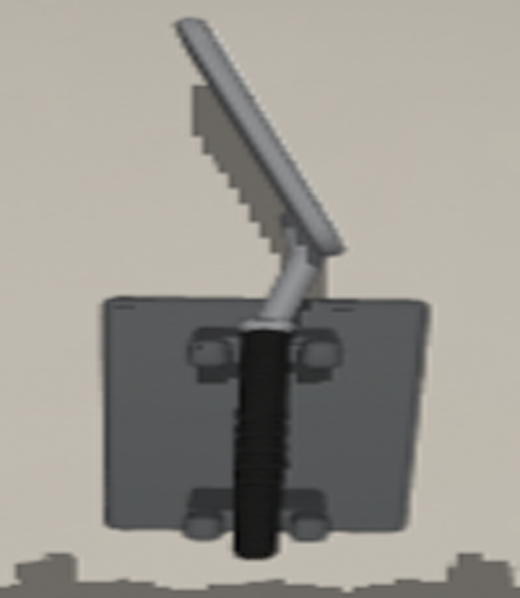

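View pics/w1d.png

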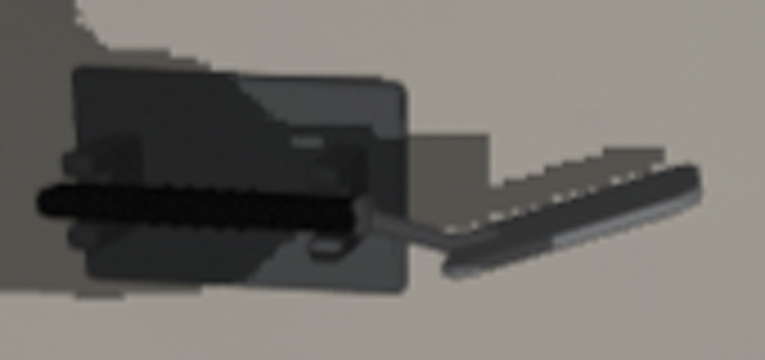

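```bash
python3 - <<'E'
from h import *
C={}
for n in ['w1','w7']:
    p=np.load(n+'.npy'); C[n]=cam('wrist',(p[:3],p[3:]))
F=tri([(C['w1'],(248.9,157.3)),(C['w7'],(321,138.1))]); B=tri([(C['w1'],(179.3,154.7)),(C['w7'],(319.4,221.5))])
print(F,B)
f=onz(C['w7'],(321,138.1),.052); b=onz(C['w7'],(319.4,221.5),.052); print(f,b,np.linalg.norm(f-b),(f+b)/2,np.degrees(np.arctan2(*(f-b)[1::-1])))
# cradle corners base top z=.009 in w7
q=[onz(C['w7'],(270+x/5.2,10+y/2.6),.009) for x,y in [(105,300),(428,303),(408,529),(107,528)]]
print(np.array(q).round(4), np.mean(q,0)); d=(q[0]+q[1]-q[2]-q[3])[:2]; print(np.degrees(np.arctan2(d[1],d[0])))
# plate top edge z=.070: ends
g=[onz(C['w7'],(270+x/5.2,10+y/2.6),.070) for x,y in [(190,25),(333,248)]]; print(g,np.linalg.norm(g[0]-g[1]),(g[0]+g[1])/2,np.degrees(np.arctan2(*(g[0]-g[1])[1::-1])))
E
```

```text
(array([ 0.45339682, -0.03172356,  0.046301  ]), [array([-1. , -0.3]), array([ 0.4, -1.3])]) (array([ 0.44921803, -0.11484233,  0.05188214]), [array([ 0.4, -0. ]), array([-0. ,  0.5])])
[ 0.45294441 -0.03209731  0.052     ] [ 0.44925447 -0.11428275  0.052     ] 0.08226824204371148 [ 0.45109944 -0.07319003  0.052     ] 87.42927399861713
[[ 0.4215 -0.0244  0.009 ]
 [ 0.4856 -0.0273  0.009 ]
 [ 0.4818 -0.1237  0.009 ]
 [ 0.4166 -0.1215  0.009 ]] [ 0.45137139 -0.07421439  0.009     ]
87.3862253186532
[array([0.44415622, 0.06121886, 0.07      ]), array([ 0.46440624, -0.00283311,  0.07      ])] 0.06717676830527652 [0.45428123 0.02919287 0.07      ] 107.54433842456422
```

```bash
python3 go.py .4512 -.0738 .025 87.4
```

```text
t 9.17 pos [ 0.4508 -0.0682  0.2009] shift [-0.0057  0.0009  0.1759] turn [-0.0007 -0.0001  0.0059] q [-0.2  -0.14  2.09  0.    1.19 -0.18] w 1.001
```

Request:
apply_moves --plan '[[[-0.003, 0, 0.03, 0, 0, 0.003, -0.2], [-0.006, 0.001, 0.06, 0, 0, 0.006, -0.2], [-0.006, 0.001, 0.09, 0, 0, 0.006, -0.2], [-0.006, 0.001, 0.105, 0, 0, 0.006, -0.2], [-0.006, 0.001, 0.105, 0, 0, 0.006, -0.2], [-0.006, 0.001, 0.105, 0, 0, 0.006, -0.2], [-0.006, 0.001, 0.105, 0, 0, 0.006, -0.2], [-0.006, 0.001, 0.105, 0, 0, 0.006, -0.2]]]'

```text
time: 9.83
tool_pos: [0.4539, -0.0747, 0.0989]
tcp_rot: [2.272, 2.166, 0.003]
wrist_force: [-0.2, -0.1, 0.8]
width: 0.597
```

```bash
python3 go.py .4512 -.0738 .025 87.4; python3 - <<'E'
from h import *
p=shot('wrist','w8'); print(p[0]); print(proj(cam('wrist',p),[[.4513,-.074,.052],[.4532,-.0315,.052],[.4492,-.1165,.052]]))
E
```

```text
t 9.83 pos [ 0.4539 -0.0747  0.0989] shift [ 0.0008 -0.003   0.0739] turn [ 0.001   0.0002 -0.0008] q [-0.22 -0.02  2.18  0.    0.98 -0.17] w 0.597
[ 0.45393086 -0.07471596  0.09887508]
[[314.86026361 216.73606386]
 [314.28172876 150.96607371]
 [315.07606812 274.5303796 ]]
```

View pics/w8.png

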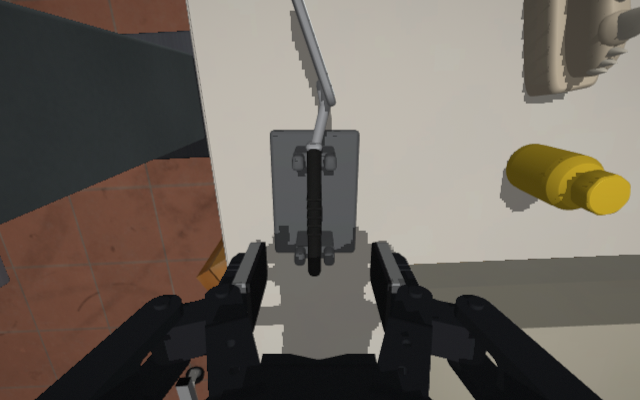

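Request:
apply_moves --plan '[[[0, -0.002, 0.01, 0, 0, 0, -0.2], [0.001, -0.003, 0.03, 0, 0, 0, -0.2], [0.001, -0.003, 0.05, 0, 0, 0, -0.2], [0.001, -0.003, 0.065, 0, 0, 0, -0.2], [0.001, -0.003, 0.074, 0, 0, 0, -0.2], [0.001, -0.003, 0.074, 0, 0, 0, -0.2], [0.001, -0.003, 0.074, 0, 0, 0, -0.2], [0.001, -0.003, 0.074, 0, 0, 0, -0.2]]]' --force 60

```text
time: 10.55
tool_pos: [0.4504, -0.0735, 0.024]
tcp_rot: [2.274, 2.166, 0.001]
wrist_force: [0.3, -0.2, 0.4]
width: 0.597
```

```bash
python3 go.py .4512 -.0738 .025 87.4
```

```text
t 10.55 pos [ 0.4504 -0.0735  0.024 ] shift [-0.0003  0.0009 -0.001 ] turn [ 0.0005  0.0001 -0.0011] q [-0.22  0.09  2.24 -0.    0.81 -0.17] w 0.597
```

Close gradually, then lift straight up.

Request:
apply_moves --plan '[[[0, 0.001, 0, 0, 0, 0, 0.2], [0, 0.001, 0, 0, 0, 0, 0.5], [0, 0.001, 0, 0, 0, 0, 0.7], [0, 0.001, 0, 0, 0, 0, 0.85], [0, 0.001, 0, 0, 0, 0, 1], [0, 0.001, 0, 0, 0, 0, 1], [0, 0.001, 0, 0, 0, 0, 1], [0, 0.001, 0, 0, 0, 0, 1]]]'

```text
time: 11.22
tool_pos: [0.451, -0.0735, 0.0239]
tcp_rot: [2.275, 2.166, 0.001]
wrist_force: [-0.1, 1.7, 5.5]
width: 0.093
```

Request:
apply_moves --plan '[[[0, 0, 0, 0, 0, 0, 1], [0, 0, -0.005, 0, 0, 0, 1], [0, 0, -0.012, 0, 0, 0, 1], [0, 0, -0.022, 0, 0, 0, 1], [0, 0, -0.035, 0, 0, 0, 1], [0, 0, -0.05, 0, 0, 0, 1], [0, 0, -0.065, 0, 0, 0, 1], [0, 0, -0.07, 0, 0, 0, 1]]]'

```text
time: 11.88
tool_pos: [0.4522, -0.0737, 0.0961]
tcp_rot: [2.272, 2.164, 0.004]
wrist_force: [0.6, -0.7, -1.0]
width: 0.097
```

```bash
python3 - <<'E'
from h import *
p=shot('wrist','w9'); np.save('w9.npy',np.r_[p[0],p[1]]); print(p[0],p[1],p[2]['width'])
shot('side','s9',(240,190,340,310),5)
E
```

```text
[ 0.45217278 -0.07371708  0.0960633 ] [2.27230492 2.16396311 0.00399266] 0.0967676183423795
```

View pics/w9.png

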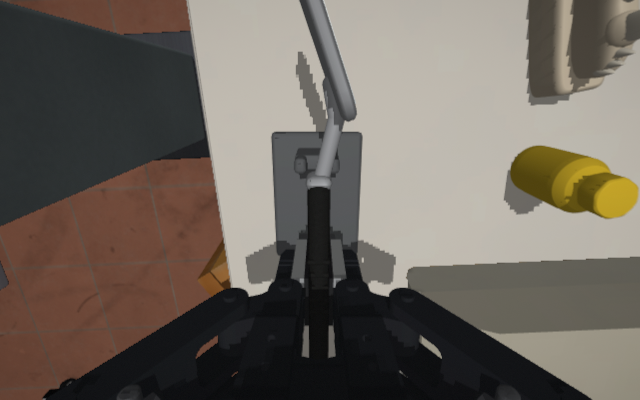

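View pics/s9.png

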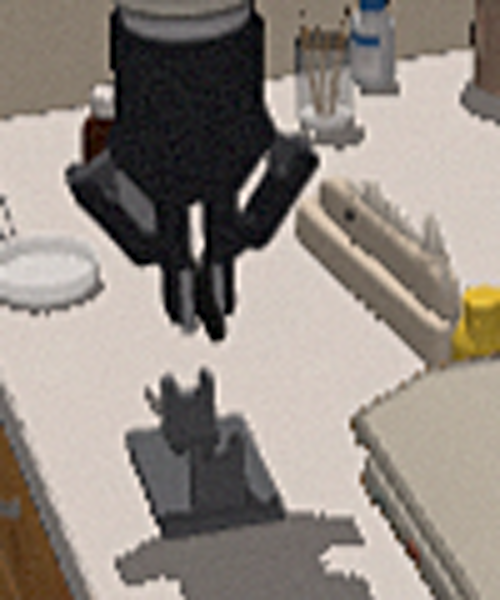

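```bash
cat > mir.py <<'E'
from h import *
# mirror pose in tool frame (nominal): handle along tool x (=mirror (.342,.94,0)), mirror z=-tool z, grip at (0,0,-.020)
a=np.radians(70)
def mirror_in_tool(gx=0,gz=-.020,yaw=0,pitch=0,roll=0):
    # mirror y axis in tool: handle = cos70 x_m + sin70 y_m ; z_m=-z_t
    # in tool plane coordinates (x_t, y_t): with z_m=-z_t, frame (x_t, -y_t, -z_t) is right handed same z as mirror
    # handle h = x_t is at angle 70deg (ccw about z_m) from x_m  -> x_m = rot(-70) of h about z_m
    zt=np.array([0,0,-1.]); h=np.array([1.,0,0]); n=np.cross(zt,h) # 90deg ccw from h
    xm=np.cos(a)*h-np.sin(a)*n; ym=np.cross(zt,xm)
    Rm=R.from_rotvec([0,0,0])*R.from_matrix(np.c_[xm,ym,zt])
    Rm=R.from_euler('xyz',[roll,pitch,yaw])*Rm
    g=np.array([gx,0,gz]); c=g-Rm.apply([-.036,-.099,0])
    return c,Rm
def mirror_world(pose,**k):
    c,Rm=mirror_in_tool(**k); T=R.from_rotvec(pose[1]); return np.array(pose[0])+T.apply(c),T*Rm
E
python3 - <<'E'
from mir import *
w=np.load('w9.npy'); p=(w[:3],w[3:]); C,Rm=mirror_world(p); print(C,Rm.as_matrix().round(3))
im=cv2.imread('pics/w9_raw.png')
ys=[-37,37];pts=[[x,y,z] for x in(0,-4.5) for y in ys for z in(-26,26)]
P=C+Rm.apply(np.array(pts)/1000)
c=cam('wrist',p); uv=proj(c,P); print(uv.round(1))
grip=C+Rm.apply([-.036,-.099,0]); print('grip',grip)
for u,v in uv: cv2.circle(im,(int(u),int(v)),2,(0,0,255),-1)
e=C+Rm.apply(np.array([[-.036,-.099,.008]])+np.outer([-.045,.045],[.342,.94,0]))
for u,v in proj(c,e): cv2.circle(im,(int(u),int(v)),2,(0,255,0),-1)
cv2.imwrite('pics/w9o.png',cv2.resize(im[0:260,220:420],None,fx=3,fy=2.3))
t=cam('top'); it=read_camera('top')[:,:,::-1].copy(); cv2.imwrite('pics/t9.png',cv2.resize(it[110:280,205:405],None,fx=3.5,fy=3.5)); 
E
```

```text
[0.45719573 0.03152017 0.11598542] [[ 0.955 -0.296 -0.004]
 [ 0.296  0.955  0.001]
 [ 0.004 -0.002  1.   ]]
[[ 347.4  107.3]
 [ 362.6  116.7]
 [ 286.3  -80. ]
 [ 264.4 -195.3]
 [ 337.9  110.8]
 [ 348.2  122.1]
 [ 275.4  -75.2]
 [ 246.4 -186.3]]
grip [ 0.45208434 -0.07369802  0.11606309]
```

View pics/w9o.png

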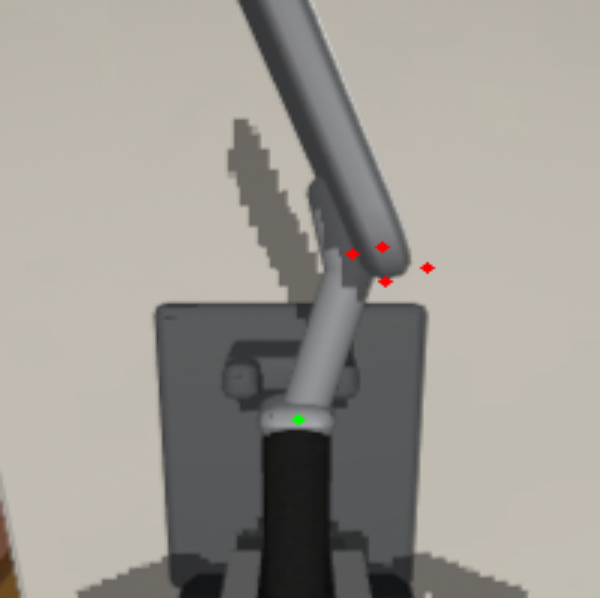

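```bash
python3 - <<'E'
from h import *
obs=[]
for n,uv in [('w1',(359,258)),('w2',(288,268)),('w3',(317,265)),('w6',(162,252)),('s9',(310,233))]:
    im=cv2.imread(f'pics/{n}_raw.png').max(2).astype(float); x,y=uv
    k=4 if n=='s9' else 7
    s=im[y-k:y+k+1,x-k:x+k+1]; th=np.median(s)*.6; w=np.clip(th-s,0,None); yy,xx=np.mgrid[y-k:y+k+1,x-k:x+k+1]
    uv=((w*xx).sum()/w.sum(),(w*yy).sum()/w.sum()); 
    if n=='s9': c=cam('side')
    else: p=np.load(n+'.npy'); c=cam('wrist',(p[:3],p[3:]))
    print(n,np.round(uv,1),w.sum(),onz(c,uv,.042).round(4)); obs.append((c,uv))
X,r=tri(obs[:4]);print(X,r); X,r=tri(obs); print(X,r)
E
```

```text
w1 [358.6 257.5] 330.20000000000005 [0.5987 0.1137 0.042 ]
w2 [287.7 267.5] 348.5999999999999 [0.5985 0.1141 0.042 ]
w3 [316.8 265.2] 1093.6 [0.5988 0.1145 0.042 ]
w6 [161.6 251.5] 558.8 [0.5983 0.1143 0.042 ]
s9 [309.4 232.8] 76.79999999999998 [0.5948 0.1133 0.042 ]
[0.59882542 0.11411438 0.04157709] [array([ 0.2, -0.1]), array([0. , 0.1]), array([-0.5, -0.3]), array([-0. ,  0.2])]
[0.59752238 0.11425411 0.04251763] [array([ 0.4, -0.6]), array([ 0. , -0.4]), array([-0.1, -1.1]), array([-0.3, -0.4]), array([ 0.7, -0.4])]
```

View pics/t9.png

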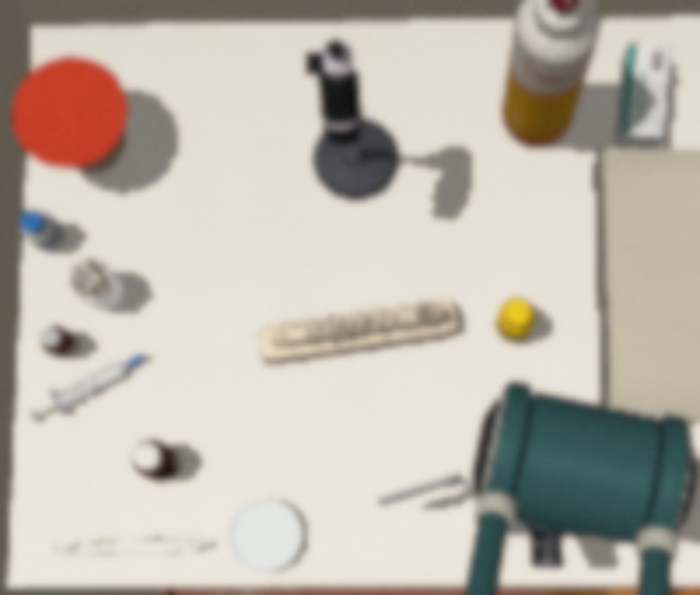

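```bash
cat > plan.py <<'E'
from mir import *
M=np.array([.598,.114,.042]);L=np.array([.733,.092,.235])
def evalp(C,Rm):
    return Rm.inv().apply(L-C),Rm.inv().apply(M-C)
def ideal(C):
    n=(L-C)/np.linalg.norm(L-C)+(M-C)/np.linalg.norm(M-C); n/=np.linalg.norm(n)
    y=np.cross([0,0,1.],n); y/=np.linalg.norm(y); return R.from_matrix(np.c_[n,y,np.cross(n,y)])
ct=np.array([-.990,-.139,0])
def tcp(C,Rm,**k):
    c,Rt=mirror_in_tool(**k); T=Rm*Rt.inv(); return C-T.apply(c),T
def win(l,m):
    W=[(.05,.08,-.0265,.0035),(.065,.095,-.0279,-.0007),(.08,.11,-.0293,-.0048),(.095,.125,-.0307,-.0089),(.11,.14,-.0321,-.0131),(.125,.155,-.0335,-.0172)]
    mz=max(min(l[2]-a,b-l[2],3*(m[2]-c),3*(d-m[2])) for a,b,c,d in W)
    Y=[(-.125,-.03,-.0025,.0345),(-.055,.055,-.0218,.0218),(.03,.125,-.0345,.0025)]
    my=max(min(l[1]-a,b-l[1],3*(m[1]-c),3*(d-m[1])) for a,b,c,d in Y)
    return dict(z=round(mz,4),y=round(my,4),x=round(min(l[0]-.185,.29-l[0],3*(m[0]-.027),3*(.051-m[0])),4))
E
python3 - <<'E'
from plan import *
for dist in (.040,.044):
  for dz in (0,.004,.008,.012):
    for dl in (0,):
      C=M+ct*dist+np.array([0,0,dz]); Rm=ideal(C); l,m=evalp(C,Rm)
      n=Rm.as_matrix()[:,0]; low=min(C[2]+Rm.apply([-.0045,0,-.026])[2],C[2]+Rm.apply([0,0,-.026])[2])
      p,T=tcp(C,Rm); print(dist,dz,'C',C.round(3),'l',l.round(4),'m',m.round(4),'elev',np.degrees(np.arcsin(n[2])).round(1),'yaw',np.degrees(np.arctan2(n[1],n[0])).round(1),'low',low.round(3),win(l,m),'tcp',p.round(3))
E
```

```text
0.04 0 C [0.558 0.108 0.042] l [ 0.2372 -0.0244  0.1056] m [ 0.0364  0.0037 -0.0162] elev 24.0 yaw 2.6 low 0.016 {'z': np.float64(0.0106), 'y': np.float64(0.0306), 'x': np.float64(0.0281)} tcp [0.538 0.008 0.009]
0.04 0.004 C [0.558 0.108 0.046] l [ 0.2296 -0.0242  0.1148] m [ 0.0358  0.0038 -0.0179] elev 20.8 yaw 2.6 low 0.02 {'z': np.float64(0.0102), 'y': np.float64(0.0308), 'x': np.float64(0.0263)} tcp [0.536 0.008 0.015]
0.04 0.008 C [0.558 0.108 0.05 ] l [ 0.2218 -0.024   0.1234] m [ 0.0355  0.0038 -0.0197] elev 17.7 yaw 2.5 low 0.024 {'z': np.float64(0.0134), 'y': np.float64(0.031), 'x': np.float64(0.0254)} tcp [0.535 0.008 0.02 ]
0.04 0.012 C [0.558 0.108 0.054] l [ 0.214  -0.0236  0.131 ] m [ 0.0355  0.0039 -0.0217] elev 14.7 yaw 2.4 low 0.028 {'z': np.float64(0.009), 'y': np.float64(0.0314), 'x': np.float64(0.0254)} tcp [0.533 0.008 0.026]
0.044 0 C [0.554 0.108 0.042] l [ 0.2402 -0.0243  0.1054] m [ 0.0401  0.0041 -0.0176] elev 23.7 yaw 2.7 low 0.016 {'z': np.float64(0.0104), 'y': np.float64(0.0307), 'x': np.float64(0.0327)} tcp [0.534 0.008 0.009]
0.044 0.004 C [0.554 0.108 0.046] l [ 0.2331 -0.0241  0.1137] m [ 0.0395  0.0041 -0.0193] elev 20.8 yaw 2.7 low 0.02 {'z': np.float64(0.0113), 'y': np.float64(0.0309), 'x': np.float64(0.0344)} tcp [0.532 0.008 0.015]
0.044 0.008 C [0.554 0.108 0.05 ] l [ 0.2259 -0.0239  0.1214] m [ 0.0392  0.0041 -0.0211] elev 17.9 yaw 2.6 low 0.024 {'z': np.float64(0.0114), 'y': np.float64(0.0311), 'x': np.float64(0.0354)} tcp [0.531 0.008 0.02 ]
0.044 0.012 C [0.554 0.108 0.054] l [ 0.2187 -0.0236  0.1285] m [ 0.0391  0.0042 -0.023 ] elev 15.1 yaw 2.5 low 0.028 {'z': np.float64(0.0115), 'y': np.float64(0.0314), 'x': np.float64(0.0337)} tcp [0.529 0.008 0.025]
```

```bash
cat > fin.py <<'E'
from plan import *
import sys
C=M+ct*.044+np.array([0,0,.010]); Rm=ideal(C); p1,T=tcp(C,Rm)
p,r,s=state(); print('t',s['time'],'now',p.round(4),'final tcp',p1.round(4),T.as_rotvec().round(4),'elev',np.degrees(np.arcsin(Rm.as_matrix()[2,0])).round(1))
for off in [(-.06,0,.06),(-.03,0,.03),(-.01,0,.01),(0,0,0)]: print(off,*delta(p,r,p1+np.array(off),T))
Cn,Rn=mirror_world((p,r)); l,m=evalp(Cn,Rn); print('now mirror',Cn.round(4),'l',l.round(4),'m',m.round(4),win(l,m))
E
python3 fin.py
```

```text
t 12.0333 now [ 0.4508 -0.0734  0.0937] final tcp [0.53   0.0077 0.0226] [2.3871 1.7514 0.3568] elev 16.5
(-0.06, 0, 0.06) [0.082  0.0152 0.0111] [-0.0891  0.0202  0.0809]
(-0.03, 0, 0.03) [0.0834 0.0451 0.0412] [-0.0891  0.0202  0.0809]
(-0.01, 0, 0.01) [0.0844 0.0651 0.0612] [-0.0891  0.0202  0.0809]
(0, 0, 0) [0.0849 0.075  0.0712] [-0.0891  0.0202  0.0809]
now mirror [0.4559 0.0318 0.1137] l [ 0.2827 -0.0246  0.1209] m [ 0.16    0.0365 -0.0719] {'z': np.float64(-0.1151), 'y': np.float64(-0.0061), 'x': np.float64(-0.3269)}
```

Request:
apply_moves --plan '[[[0.01, 0.002, -0.005, -0.01, 0.003, 0.01, 1], [0.025, 0.005, -0.005, -0.03, 0.007, 0.027, 1], [0.045, 0.008, 0, -0.05, 0.011, 0.045, 1], [0.065, 0.012, 0.005, -0.07, 0.016, 0.063, 1], [0.078, 0.015, 0.01, -0.085, 0.019, 0.077, 1], [0.082, 0.015, 0.011, -0.089, 0.02, 0.081, 1], [0.082, 0.015, 0.011, -0.089, 0.02, 0.081, 1], [0.082, 0.015, 0.011, -0.089, 0.02, 0.081, 1]]]'

```text
time: 12.7
tool_pos: [0.4681, 0.0081, 0.081]
tcp_rot: [2.389, 1.755, 0.352]
wrist_force: [0.5, 0.3, -1.0]
width: 0.097
```

```bash
python3 fin.py; cat > ov.py <<'E'
from mir import *; import sys
def draw(cn,name,pose,crop,k,sy=None):
    im=cv2.imread(f'pics/{name}_raw.png'); c=cam(cn,pose); C,Rm=mirror_world(pose)
    sq=[[0,-37,-26],[0,37,-26],[0,37,26],[0,-37,26]]
    x0,y0,x1,y1=crop; im=cv2.resize(im[y0:y1,x0:x1],None,fx=k,fy=k,interpolation=cv2.INTER_CUBIC)
    for off,col in((0,(0,0,255)),(-.0045,(0,255,0))):
        uv=(proj(c,C+Rm.apply(np.array(sq)/1000+[off,0,0]))-[x0-.0,y0-.0])*k
        cv2.polylines(im,[uv.round().astype(int)],True,col,1)
    h=(proj(c,C+Rm.apply(np.array([[-.036,-.099,0]])+np.outer([-.045,.045],[.342,.94,0])))-[x0,y0])*k
    cv2.line(im,tuple(h[0].round().astype(int)),tuple(h[1].round().astype(int)),(255,0,0),1)
    cv2.imwrite(f'pics/{name}_o.png',im)
E
python3 - <<'E'
from ov import *
p=shot('side','s10'); draw('side','s10',p,(240,190,340,290),6)
p=shot('wrist','w10'); draw('wrist','w10',p,(200,0,500,250),2.5)
E
```

```text
t 12.7 now [0.4681 0.0081 0.081 ] final tcp [0.53   0.0077 0.0226] [2.3871 1.7514 0.3568] elev 16.5
(-0.06, 0, 0.06) [ 0.0003  0.0023 -0.0011] [-0.0014  0.0004  0.0004]
(-0.03, 0, 0.03) [0.006  0.0219 0.0361] [-0.0014  0.0004  0.0004]
(-0.01, 0, 0.01) [0.0098 0.035  0.0609] [-0.0014  0.0004  0.0004]
(0, 0, 0) [0.0117 0.0415 0.0733] [-0.0014  0.0004  0.0004]
now mirror [0.4926 0.1084 0.1102] l [ 0.2648 -0.0273  0.0529] m [ 0.0823  0.0008 -0.095 ] {'z': np.float64(-0.1845), 'y': np.float64(0.0277), 'x': np.float64(-0.0939)}
```

View pics/s10_o.png

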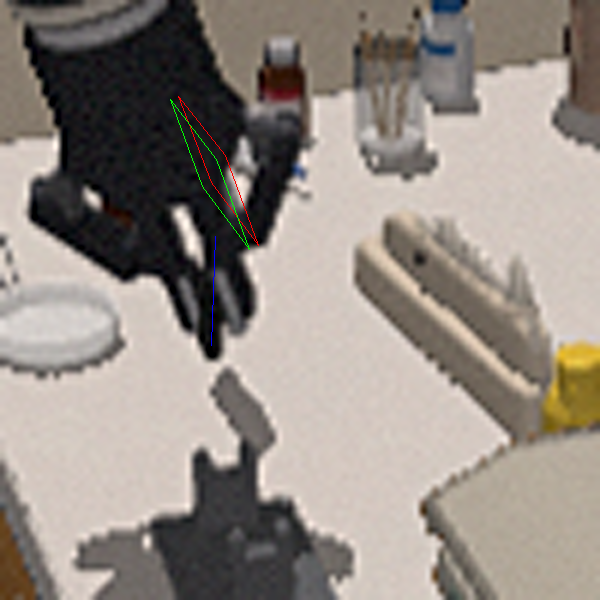

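View pics/w10_o.png

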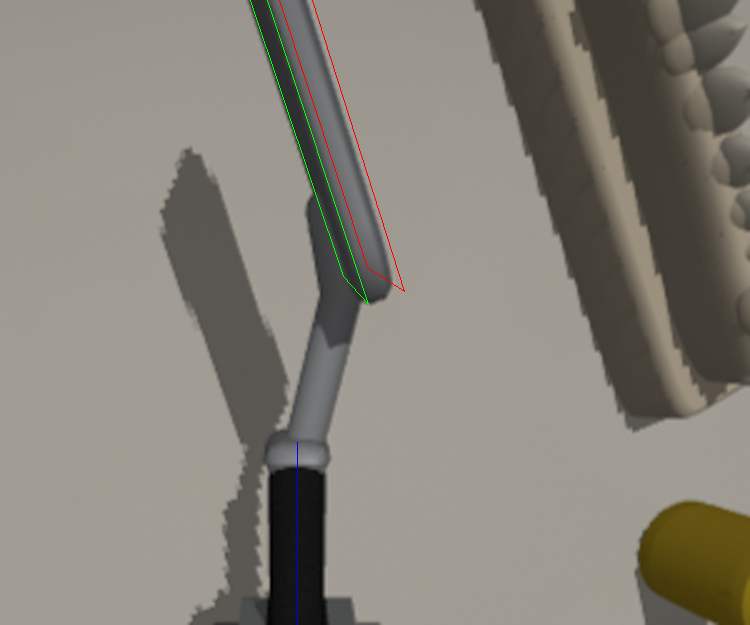

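Request:
apply_moves --plan '[[[0.001, 0.005, 0.009, 0, 0, 0, 1], [0.003, 0.011, 0.021, 0, 0, 0, 1], [0.005, 0.018, 0.034, 0, 0, 0, 1], [0.007, 0.025, 0.047, 0, 0, 0, 1], [0.009, 0.031, 0.058, 0, 0, 0, 1], [0.01, 0.035, 0.066, 0, 0, 0, 1], [0.01, 0.035, 0.066, 0, 0, 0, 1], [0.01, 0.035, 0.066, 0, 0, 0, 1]]]'

```text
time: 13.47
tool_pos: [0.5229, 0.0072, 0.0287]
tcp_rot: [2.39, 1.752, 0.353]
wrist_force: [-0.6, -0.1, -1.4]
width: 0.095
```

```bash
python3 fin.py; python3 - <<'E'
from ov import *
p=shot('side','s11'); draw('side','s11',p,(240,180,340,280),6)
p=shot('wrist','w11'); np.save('w11.npy',np.r_[p[0],p[1]]); draw('wrist','w11',p,(200,0,500,250),2.5)
E
python3 fin.py
```

```text
t 13.4667 now [0.5229 0.0072 0.0287] final tcp [0.53   0.0077 0.0226] [2.3871 1.7514 0.3568] elev 16.5
(-0.06, 0, 0.06) [-0.0096 -0.0344 -0.0666] [-0.001   0.0004 -0.0002]
(-0.03, 0, 0.03) [-0.0038 -0.0148 -0.0294] [-0.001   0.0004 -0.0002]
(-0.01, 0, 0.01) [-0.     -0.0018 -0.0046] [-0.001   0.0004 -0.0002]
(0, 0, 0) [0.0019 0.0048 0.0078] [-0.001   0.0004 -0.0002]
now mirror [0.5475 0.1074 0.058 ] l [ 0.2269 -0.0234  0.1181] m [ 0.0442  0.0044 -0.0296] {'z': np.float64(0.0076), 'y': np.float64(0.0316), 'x': np.float64(0.0204)}
t 13.5667 now [0.5228 0.0074 0.0293] final tcp [0.53   0.0077 0.0226] [2.3871 1.7514 0.3568] elev 16.5
(-0.06, 0, 0.06) [-0.0097 -0.0343 -0.066 ] [-0.0006  0.0003 -0.0001]
(-0.03, 0, 0.03) [-0.004  -0.0148 -0.0288] [-0.0006  0.0003 -0.0001]
(-0.01, 0, 0.01) [-0.0002 -0.0017 -0.004 ] [-0.0006  0.0003 -0.0001]
(0, 0, 0) [0.0017 0.0048 0.0084] [-0.0006  0.0003 -0.0001]
now mirror [0.5473 0.1076 0.0586] l [ 0.2271 -0.0237  0.1172] m [ 0.0442  0.0042 -0.0303] {'z': np.float64(0.0055), 'y': np.float64(0.0313), 'x': np.float64(0.0205)}
```

View pics/s11_o.png

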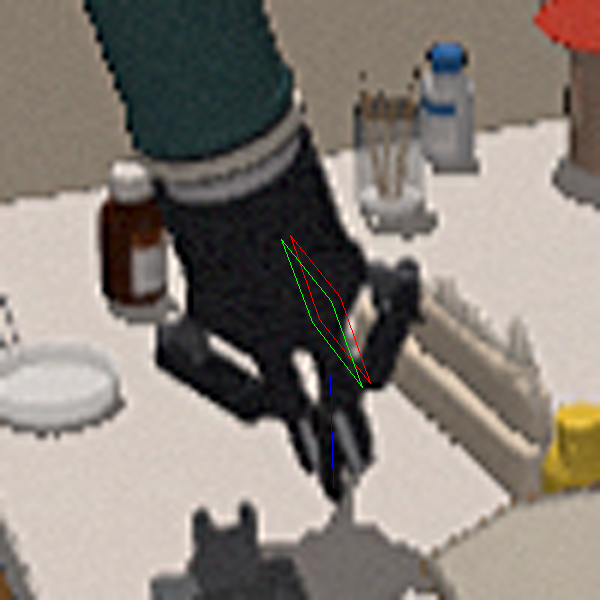

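View pics/w11_o.png

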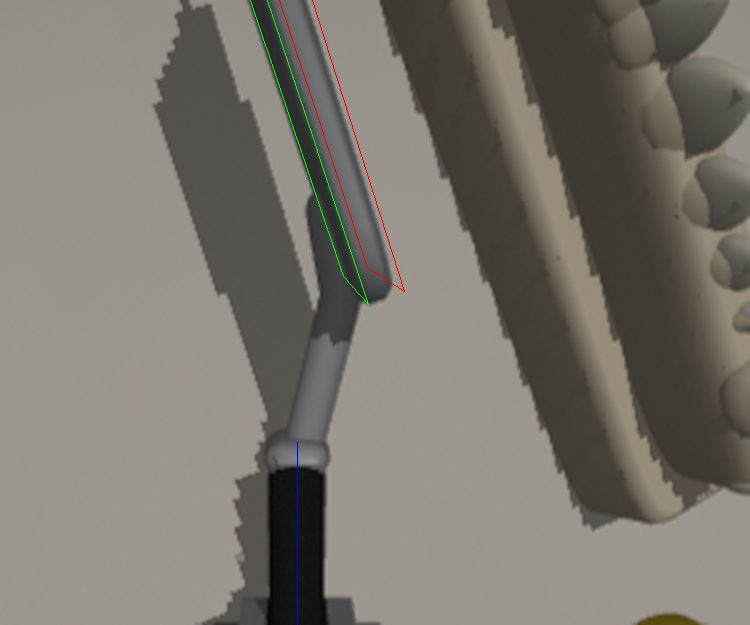

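Request:
apply_moves --plan '[[[0.001, 0.002, 0.003, 0, 0, 0, 1], [0.001, 0.003, 0.006, 0, 0, 0, 1], [0.002, 0.005, 0.008, 0, 0, 0, 1], [0.002, 0.005, 0.008, 0, 0, 0, 1], [0.002, 0.005, 0.008, 0, 0, 0, 1], [0.002, 0.005, 0.008, 0, 0, 0, 1], [0.002, 0.005, 0.008, 0, 0, 0, 1], [0.002, 0.005, 0.008, 0, 0, 0, 1]]]'

```text
time: 14.23
tool_pos: [0.5302, 0.0081, 0.0229]
tcp_rot: [2.388, 1.752, 0.354]
wrist_force: [-1.2, 0.0, -1.1]
width: 0.093
```

```bash
python3 fin.py; python3 - <<'E'
from ov import *
p=shot('top','t12'); draw('top','t12',p,(240,140,380,260),5)
p=shot('wrist','w12'); np.save('w12.npy',np.r_[p[0],p[1]])
E
python3 fin.py; python3 - <<'E'
from plan import *
# sensitivity to lens, mark errors, droop
w=np.load('w12.npy'); p=(w[:3],w[3:])
import plan, itertools
worst=9
for dl in itertools.product((-.008,.008),repeat=3):
  for dm in itertools.product((-.0025,.0025),repeat=3):
    for pit in (-.04,0,.04):
      C,Rm=mirror_world(p,pitch=pit); plan.L=np.array([.733,.092,.235])+dl; plan.M=np.array([.598,.114,.042])+dm
      v=win(*evalp(C,Rm)); worst=min(worst,*v.values())
print(worst)
E
```

```text
t 14.2333 now [0.5302 0.0081 0.0229] final tcp [0.53   0.0077 0.0226] [2.3871 1.7514 0.3568] elev 16.5
(-0.06, 0, 0.06) [-0.0119 -0.0392 -0.0743] [-0.0006  0.0002 -0.0001]
(-0.03, 0, 0.03) [-0.0062 -0.0197 -0.037 ] [-0.0006  0.0002 -0.0001]
(-0.01, 0, 0.01) [-0.0024 -0.0067 -0.0122] [-0.0006  0.0002 -0.0001]
(0, 0, 0) [-0.0005 -0.0001  0.0002] [-0.0006  0.0002 -0.0001]
now mirror [0.5547 0.1083 0.0522] l [ 0.2217 -0.0241  0.1253] m [ 0.0388  0.0038 -0.0221] {'z': np.float64(0.0147), 'y': np.float64(0.0309), 'x': np.float64(0.0355)}
t 14.3333 now [0.5302 0.0081 0.0229] final tcp [0.53   0.0077 0.0226] [2.3871 1.7514 0.3568] elev 16.5
(-0.06, 0, 0.06) [-0.0119 -0.0392 -0.0743] [-0.0006  0.0002 -0.0001]
(-0.03, 0, 0.03) [-0.0062 -0.0197 -0.037 ] [-0.0006  0.0002 -0.0001]
(-0.01, 0, 0.01) [-0.0024 -0.0067 -0.0122] [-0.0006  0.0002 -0.0001]
(0, 0, 0) [-0.0005 -0.0002  0.0002] [-0.0006  0.0002 -0.0001]
now mirror [0.5547 0.1083 0.0522] l [ 0.2217 -0.0241  0.1253] m [ 0.0388  0.0038 -0.0221] {'z': np.float64(0.0147), 'y': np.float64(0.0309), 'x': np.float64(0.0354)}
-0.0016
```

View pics/t12_o.png

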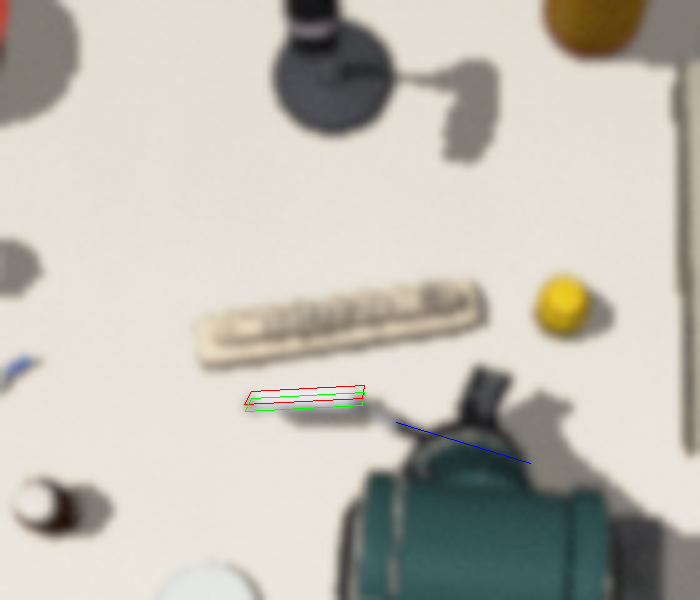

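View pics/w12.png

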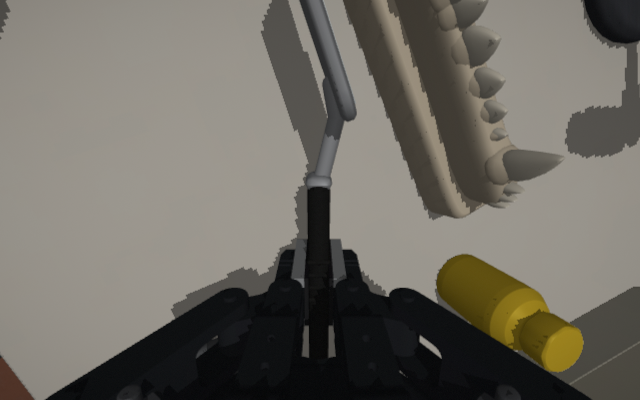

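```bash
python3 - <<'E'
from h import *
s=readout.read_state(); print(s['time'],np.abs(s['joint_vel']).max(),s['width'],s['wrist_force'])
print(bot.finish_job())
E
```

```text
14.3333 0.003049700483640709 0.09472897718941081 [-0.08695019 -0.24458999 -0.53669745]
the job is handed in; nothing more can be done
None
```

I moved the brown bottle clear and left the mirror held about 4 cm in front of the marker. I handed the job in at 14.3 s of the 51 s allowed, and no verdict was reported.

- **Bottle:** it stands upright near (0.485, 0.275), more than 18 cm from the marker. I let it go, and later wrist and top pictures show it upright.
- **Mirror:** I gripped it by the handle at 60 N (opening about 8 mm on the 9 mm handle), lifted it straight out of the cradle and tilted it about 17° upward.
- **Final position, worked out from the arm pose and an assumed alignment of the mirror in the fingers:**
  - The glass centre is 52 mm above the worktop.
  - In the glass's axes the marker is at (39, 4, -22) mm and the lens at (222, -24, 125) mm. Both are inside the windows you gave.
- **Still and clear:** the arm was still at hand-in, and the wrist force was under 1 N. Nothing looked to be touching.

Some checks disagreed or could not be made:

- **Plate edge:** the plate's front edge in the wrist picture sat about 1 mm inside my model, which I put down to its rounded edges.
- **Marker:** the side camera put the marker about 4 mm nearer the robot than the wrist camera did.
- **Lens:** its position comes only from the coarse side and top pictures. With every assumed error at its worst at once (8 mm lens, 2.5 mm marker, about 2° droop), the result would fall just outside the limits.
- **Mirror in the side view:** the gripper hid it, so I could not confirm its tilt from there.

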